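# Square the closed pan into the bench's corner stop

### The arm

A 6-joint arm with a two-finger parallel gripper is mounted at the origin on the work surface. World frame = base frame: x ahead of the robot, y to its left, z up, the work surface at z = 0. Lengths are in m, angles in rad, forces in N, time in s.
With the tool pointing down it reaches from about 0.35 to 0.85 m from the base axis. Payload 8.1 kg.
Tool frame: the origin (TCP) lies on the centre line of the jaws, within the pads' length; the fingertips stand 17 mm ahead of it and the grasp point (between the pads) lies 2 mm behind it; z points along the fingers, y is the line along which they close (so a half turn about z gives the same grasp; the last joint's range is limited). The gripper opens to 93 mm and grips with 3 to 60 N. Pads are 15 mm wide; open, the fingers measure 128 mm over their backs; the gripper's body (75 mm by 188 mm) begins 65 mm behind the grasp point.
Start: joints at [1.202, 0.13, 1.488, -0, 1.523, -0.085], TCP at [0.168, 0.576, 0.236] pointing down, gripper open.
Joint ranges: [-2.96, 2.96], [-0.89, 2.26], [0.02, 2.5], [-1.34, 4.48], [0, 2.73], [-2.66, 2.66]. Speed limits (rad/s): [2.39, 2.39, 2.79, 3.14, 3.14, 3.14].

### API

Orientations are given as a rotation vector (axis times angle).
In Python, from plant import telemetry, viewer, order gives the robot as it stands.
- The arm moves only by the tool send_rows, never from a script. Its argument "plan" is a list that holds one entry, the list of rows, each a list of 5 numbers: the closure, from -1 (fully open) to 1 (shut), then the shift along the world's x, y, z normalised to -1 to 1, where 1 is 0.2 m, then the turn about the world's z normalised to -1 to 1, where 1 is 60 degrees. A call has 1 to 20 rows; each row is the pose to reach, as a shift and turn from the pose commanded when the call began; what a row does not reach only later rows make up. A row lasts 1/12 s, in which the tool goes at most 41.7 mm and 7.16 degrees, less where a joint would pass 70% of its speed; a pose out of reach is approached as far as the arm can. A call with a number of a shift or a turn outside -1 to 1 is refused whole. A call with a gripper value outside its range is refused whole. The fingers move at their own pace and stop on an object; "force" is the grip in N (left out, the last holds). Time passes only in rows, so rows that repeat a pose let the fingers close. It gives the time, the measured TCP pose, the force, the opening and the grip force at its end, in the units of the state.
- telemetry.read_state(): the state, without advancing time (a new reading comes with each control period).
- viewer.read_camera(name): name is "scene" or "top"; returns (picture, depth): 480x640x3 uint8, blue, green, red; 480x640 float32, m along the optical axis (not along the pixel's ray), 0 where there is no reading.
- viewer.calibration(name): a dict with "camera_matrix" (3x3 intrinsics, pixels), "dist_coeffs" ([k1, k2, p1, p2, k3] as OpenCV has them; the pictures are not rectified), "extrinsics" (4x4, takes a point from camera to world coordinates). Camera axes: x right, y up, looking along -z (the intrinsics and any distortion apply to the point x, -y, -z); pixel columns grow to the right and rows downward; lengths in m; the calibration is good to about 2 mm. A picture is of the moment at which its call begins. calibration takes no time and is no camera call.
- order.close_job(): hands the job in; it is judged then, once.
The state is a dict: "t": time; "q": joint angles; "dq": joint speeds; "joint_torque": joint torques, N m; "tool_pos": TCP position; "orientation": TCP orientation; "force": force on the tool from outside, world axes, zero at the start; "wrist_torque": the same for the moment, N m; "opening": finger opening in m; "gripper_force": force on a finger pad.
Only numpy, scipy, OpenCV 4.12 (cv2) and the standard library are available. Lean on these libraries where they do the work, as an engineer would, in place of code of your own. Each camera call takes 0.05 s, during which the arm holds its last target. There are 200 camera calls.

### The job

Slide the closed steel pan along the bench by pushing on its sides until it sits snugly in the corner stop, its long side flush against the stop's long leg and its end flush against the short leg, then leave it there. Only push it: do not lift or tip it, keep off the handle on its lid, and leave the ramekin, the jar and the sauce bottle where they stand.

Things in the scene. Friction and masses are not known exactly. Their poses are not given: they have to be found in the camera images.
- pan: Loose closed steel pan flat on the bench: 108 mm (its x) by 176 mm (y) by 65 mm high, vertical sides, flat lid; too wide to grip; 0.4 to 0.9 kg. Origin: centre of underside, z up. It starts clear of the stop, on the -x side of the long leg and -y side of the short leg, turned up to 0.45 rad from the stop's axes. Its +x side goes against the long leg, its +y end against the short leg.
- pan_handle: Small black loop handle fixed on the middle of the pan's lid, 64 mm long along the pan's y, 8 mm thick, its top 85 mm above the bench. Origin at the lid's centre, 66 mm above the pan's underside. Not to be touched.
- corner_stop: Fixed L-shaped dark steel stop, 25 mm high, 10 mm thick. Origin: inner corner at bench level, z up. Long leg: inner face x = 0, runs 300 mm from the corner along -y. Short leg: inner face y = 0, runs 140 mm along -x. Seated, the pan is parallel to the stop with its origin at x = -54, y = -88 mm in the stop's frame. Screwed feet 6 mm high lie outside the L, to 35 mm behind the faces.
- ramekin: White open ceramic cup, 72 mm across, 45 mm high, loose; origin at the centre of its underside. Leave alone.
- jar: Amber glass jar with a steel cap, 56 mm across, 85 mm high, loose; origin at the centre of its underside. Leave alone.
- sauce: White plastic sauce bottle with a black cap, 54 mm across, 120 mm high, loose; origin at the centre of its underside. Leave alone.
There are look-alikes about, which are no part of the job. There is more than one size of the pan; the one meant has the size given above.

How it is judged:
At the end, for the whole second after the job is handed in: The pan stands flat and at rest in the corner stop: its centre within 4 mm of the seated place (gaps to both legs under 4 mm), square to the stop within 0.035 rad (2 degrees); ramekin, jar and sauce bottle within 20 mm of where they stood (x of pan in the frame of corner_stop between -0.058 and -0.05 m and y of pan in the frame of corner_stop between -0.092 and -0.084 m and angle between the x axis of pan and the x axis of corner_stop, either way round below 0.035 rad and angle between pan's own z axis and vertical below 0.03 rad and height (world z) of pan below 0.004 m and linear speed of pan below 0.01 m/s and distance of each of ramekin, jar, sauce from where it was at the start of the episode below 0.02 m); the robot touches nothing.
It fails at once if the pan is lifted off the bench (8 mm) (height (world z) of pan above 0.008 m).
It fails at once if the pan is tipped (0.15 rad) (angle between pan's own z axis and vertical above 0.15 rad).
It fails at once if the handle on the lid is touched (contact force between any of the arm, the fingers and pan_handle above 0.5 N).
It fails at once if the ramekin, jar or sauce bottle is moved by more than 20 mm or tipped over (distance of any of ramekin, jar, sauce from where it was at the start of the episode above 0.02 m or angle between any of ramekin, jar, sauce's own z axis and vertical above 0.3 rad).
It also fails if it takes over 56 s, if anything falls off the work surface, if the arm or the gripper's body presses on something with over 40 N, if the wrist force passes 120 N, or if a joint passes its speed limit or range.

## Working session

There is one attempt and no reset: what is moved stays moved. The work goes in short steps, Python scripts to look and compute and a tool call to move; the robot and the scene stay as the last step left them, time stands still between calls to the robot, and variables do not carry over. Pictures are saved under pics/ and viewed, at most 10 in all, crops included, and the job is handed in when it is done.

Besides the shell and the picture viewer there is one more tool, called as name([rows], argument=value, ...), one row to a line, values as JSON. send_rows: Moves the arm, as the interface text tells. Scaled input: -1 to 1 covers 0.2 m each way for a shift and 60 degrees each way for a turn. Its arguments: {"type":"object","properties":{"plan":{"type":"array"},"force":{"type":"number"}},"required":["plan"]}

```bash
mkdir -p pics; cat > h.py <<'E'
import numpy as np,cv2
from plant import telemetry, viewer, order
def cam(n):
    p,d=viewer.read_camera(n);return p,d,viewer.calibration(n)
def ray(c,uv):
    uv=np.asarray(uv,float).reshape(-1,1,2)
    n=cv2.undistortPoints(uv,np.array(c["camera_matrix"]),np.array(c["dist_coeffs"])).reshape(-1,2)
    E=np.array(c["extrinsics"]);d=np.c_[n[:,0],-n[:,1],-np.ones(len(n))]@E[:3,:3].T
    return E[:3,3],d
def onz(c,uv,z):
    o,d=ray(c,uv);return o+d*((z-o[2])/d[:,2])[:,None]
def cloud(c,depth):
    v,u=np.mgrid[:480,:640];o,d=ray(c,np.c_[u.ravel(),v.ravel()])
    return (o+d*depth.reshape(-1,1)).reshape(480,640,3)
E
python3 - <<'E'
from h import *
for n in("scene","top"):
    p,d,c=cam(n);cv2.imwrite(f"pics/{n}0.png",p);np.savez(f"{n}0.npz",p=p,d=d)
    print(n,np.round(c["extrinsics"],3).tolist(),np.round(c["camera_matrix"],1).tolist(),c["dist_coeffs"],(d>0).mean())
print(telemetry.read_state())
E
```

```text
scene [[0.139, -0.828, 0.544, 1.36], [0.99, 0.118, -0.074, -0.158], [-0.003, 0.549, 0.836, 1.38], [0.0, 0.0, 0.0, 1.0]] [[597.8, 0.0, 313.1], [0.0, 597.8, 232.6], [0.0, 0.0, 1.0]] [-0.17863353  0.          0.          0.          0.        ] 0.9961197916666666
top [[0.011, 0.981, -0.193, 0.293], [-1.0, 0.011, 0.001, -0.07], [0.003, 0.193, 0.981, 1.233], [0.0, 0.0, 0.0, 1.0]] [[568.8, 0.0, 320.3], [0.0, 568.8, 240.8], [0.0, 0.0, 1.0]] [-0.14932115  0.          0.          0.          0.        ] 0.9958854166666666
{'t': 0.1, 'q': array([ 1.20158151e+00,  1.31079659e-01,  1.48916166e+00, -1.25542743e-05,
        1.52296919e+00, -8.53529169e-02]), 'dq': array([ 7.22172694e-05, -3.78026079e-03, -3.17797512e-03, -1.73963519e-03,
        7.89863212e-04,  3.84252274e-04]), 'joint_torque': array([ 1.27948988e-03, -5.61346972e+01, -4.93093085e+01,  7.70084909e-02,
        2.91398785e-02, -7.62579998e-05]), 'tool_pos': array([0.16782418, 0.5755605 , 0.23470067]), 'orientation': array([-4.44342780e-01, -3.10965337e+00,  2.48012915e-03]), 'force': array([ 0.33701239,  0.46792023, -0.93422964]), 'wrist_torque': array([ 0.05274253,  0.01696406, -0.02676584]), 'gripper_force': 0.0, 'opening': 0.09274789455430031}
```

View pics/top0.png

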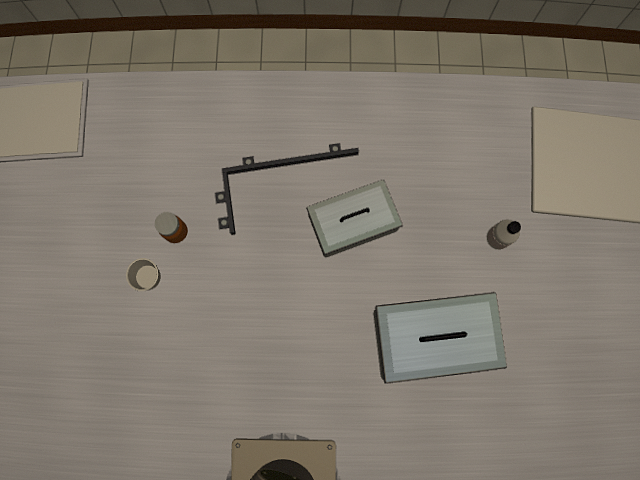

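View pics/scene0.png

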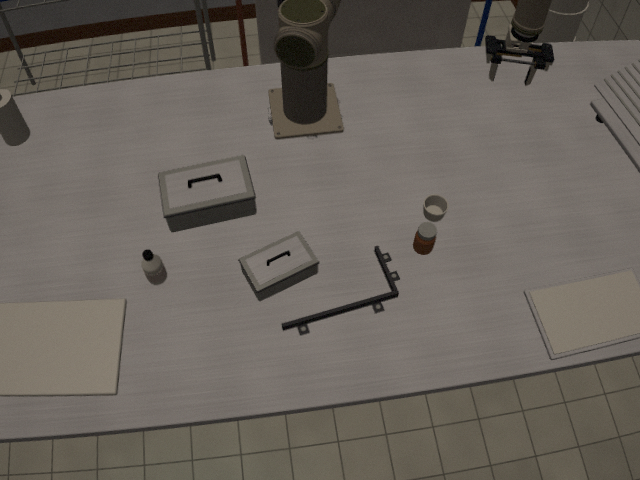

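The top view shows two closed pans: a small one at about (354,218) and a larger one at about (440,338). The stop's inner corner is near (230,172). The jar is at (170,227), the ramekin at (144,275) and the sauce bottle at (505,234). Next I measure both pans' lids and the stop.

```bash
cat > m.py <<'E'
from h import *
def lid(n,p,d,c,lo=0.055,hi=0.075,show=True):
    P=cloud(c,d);m=((P[...,2]>lo)&(P[...,2]<hi)&(d>0)&(P[...,0]>.2)&(P[...,0]<.9)&(abs(P[...,1])<.5)).astype(np.uint8)
    m=cv2.morphologyEx(m,cv2.MORPH_CLOSE,np.ones((9,9)))
    m=cv2.morphologyEx(m,cv2.MORPH_OPEN,np.ones((5,5)))
    out=[]
    for k in cv2.findContours(m,cv2.RETR_EXTERNAL,cv2.CHAIN_APPROX_NONE)[0]:
        if cv2.contourArea(k)<1200: continue
        mm=np.zeros_like(m);cv2.drawContours(mm,[k],-1,1,-1)
        z=np.median(P[...,2][mm>0]);W=onz(c,k.reshape(-1,2),z)[:,:2].astype(np.float32)
        (cx,cy),(w,h),a=cv2.minAreaRect(W)
        b=cv2.boxPoints(((cx,cy),(w,h),a));e=[b[1]-b[0],b[2]-b[1]];e=max(e,key=np.linalg.norm)
        e=e if e[1]>0 else -e
        yaw=np.arctan2(-e[0],e[1])
        out.append((cx,cy,w,h,yaw,z));print(n,"lid",k.reshape(-1,2).mean(0).round(),np.round([cx,cy,w,h,yaw,z],4))
    return out
E
python3 - <<'E'
from m import *
for n in("scene","top"):
    f=np.load(n+"0.npz");p,d=f["p"],f["d"];c=viewer.calibration(n)
    lid(n,p,d,c)
    P=cloud(c,d);print("bench z",np.median(P[200:300,200:300,2]))
    # stop: dark pixels
    g=cv2.cvtColor(p,cv2.COLOR_BGR2GRAY);m=((g<75)&(P[...,0]>.5)&(P[...,0]<.85)&(P[...,1]>-.25)&(P[...,1]<.3)&(P[...,2]>.017)&(P[...,2]<.033)).astype(np.uint8)
    N,L,S,C=cv2.connectedComponentsWithStats(m);i=1+S[1:,4].argmax();q=P[L==i];print(n,"stop",S[i],q[:,2].mean(),np.percentile(q[:,2],[5,50,95]).round(4))
    np.save(n+"_stop.npy",q)
    # small objects
    for nm,zl,zh in(("all",.03,.14),):
        m=((P[...,2]>zl)&(P[...,2]<zh)&(P[...,0]>.35)&(P[...,0]<.9)&(abs(P[...,1])<.5)).astype(np.uint8)
        N,L,S,C=cv2.connectedComponentsWithStats(m)
        for i in range(1,N):
            if S[i,4]>80:
                q=P[L==i];print(n,S[i],C[i].round(),np.percentile(q,2,0).round(3),np.percentile(q,98,0).round(3))
f=np.load("top0.npz")["p"];cv2.imwrite("pics/crop.png",cv2.resize(f[130:400,190:530],None,fx=2.2,fy=2.2,interpolation=2))
E
```

```text
scene lid [278. 262.] [ 0.5806 -0.14    0.1168  0.1786  0.3697  0.0666]
bench z 0.003950781518393898
scene stop [282 246 117  83 808] 0.02468989551137372 [0.0183 0.025  0.0305]
scene [ 161  186   95   42 2557] [207. 205.] [ 0.352 -0.428  0.033] [ 0.41 -0.19  0.1 ]
scene [423 194  26  25 240] [435. 204.] [0.412 0.277 0.03 ] [0.483 0.342 0.053]
scene [414 222  23  29 502] [425. 236.] [0.53  0.227 0.032] [0.579 0.275 0.091]
scene [ 239  231   81   66 2977] [279. 263.] [ 0.512 -0.229  0.036] [ 0.65  -0.052  0.083]
scene [141 250  24  31 518] [152. 265.] [ 0.533 -0.489  0.034] [ 0.571 -0.441  0.124]
top lid [354. 216.] [ 0.5766 -0.142   0.1107  0.1784  0.3692  0.0662]
bench z 0.0008804609877258729
top stop [ 222  148  137   85 1001] 0.024683936107138336 [0.0189 0.0249 0.0294]
top [ 306  180   97   76 4387] [354. 217.] [ 0.507 -0.23   0.044] [ 0.643 -0.055  0.083]
top [155 212  30  29 639] [169. 226.] [0.527 0.226 0.033] [0.574 0.274 0.09 ]
top [490 220  31  28 660] [505. 233.] [ 0.52  -0.484  0.035] [ 0.566 -0.44   0.122]
top [126 258  33  33 311] [141. 273.] [0.415 0.275 0.031] [0.483 0.343 0.05 ]
top [ 374  293  126   32 3085] [442. 311.] [ 0.351 -0.43   0.083] [ 0.407 -0.188  0.097]
```

View pics/crop.png

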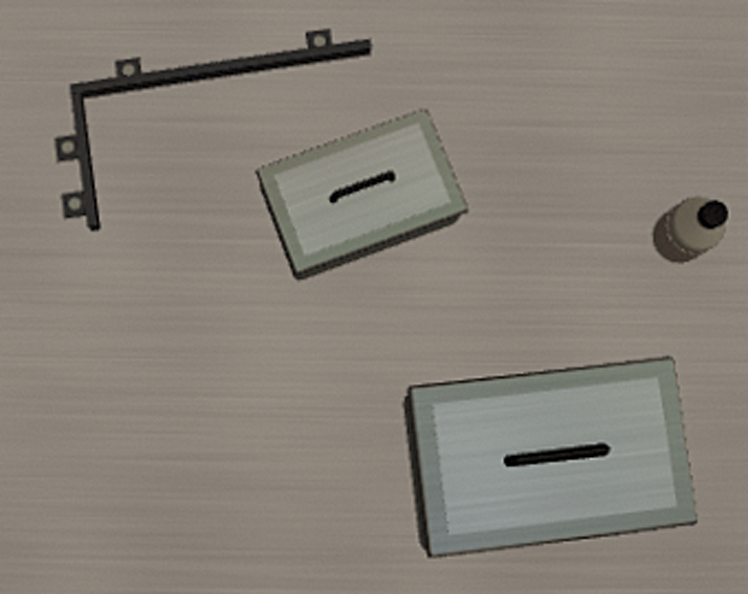

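The crop confirms it. Small pan (354,218): lid 0.111 x 0.178 m at z≈0.066, which fits. The large one (440,338) is about 0.24 m long with its lid near 0.09, so it is the look-alike. Next I fit the stop's edges.

```bash
cat > s.py <<'E'
from h import *
# occluding (far-side) top edges at z=.025; near-side edges show the vertical face below
for n in("scene","top"):
    f=np.load(n+"0.npz");p,d=f["p"],f["d"];c=viewer.calibration(n)
    g=cv2.cvtColor(p,cv2.COLOR_BGR2GRAY);v,u=np.mgrid[:480,:640]
    W=onz(c,np.c_[u.ravel(),v.ravel()],.025).reshape(480,640,3)
    m=((g<70)&(W[...,0]>.5)&(W[...,0]<.85)&(W[...,1]>-.2)&(W[...,1]<.25)).astype(np.uint8)
    N,L,S,C=cv2.connectedComponentsWithStats(m,connectivity=8)
    i=1+np.argmax([S[k,2] if (S[k,4]<4000) else 0 for k in range(1,N)]);m=(L==i).astype(np.uint8)
    K=max(cv2.findContours(m,0,cv2.CHAIN_APPROX_NONE)[0],key=len).reshape(-1,2);w=onz(c,K,.025)[:,:2]
    print(n,S[i])
    # approx axes
    y0=.13;yaw=.1
    q=onz(c,np.argwhere(m)[:,::-1].astype(float),.025)[:,:2]
    for it in range(3):
        e=np.array([-np.sin(yaw),np.cos(yaw)]);x=np.array([np.cos(yaw),np.sin(yaw)])
        a=q@x;b=q@e;amax=np.percentile(a,99.5)
        s=(b<b.max()-.06)&(a>np.median(a[b<b.max()-.06])-.012)&(a<np.median(a[b<b.max()-.06])+.012)
        l=cv2.fitLine(q[s].astype(np.float32),cv2.DIST_HUBER,0,.01,.01).ravel();dx=l[:2]*np.sign(l[1]);yaw=np.arctan2(-dx[0],dx[1])
    e=np.array([-np.sin(yaw),np.cos(yaw)]);x=np.array([np.cos(yaw),np.sin(yaw)])
    a=w@x;b=w@e;print("yaw",yaw,"b range",b.min(),b.max(),"a range",a.min(),a.max())
    A=np.median(a[b<b.max()-.06])
    def prof(t,r,bins,hw):
        return [(round(k,3),round(r[(abs(t-k)<.006)].min(),4),round(r[(abs(t-k)<.006)].max(),4)) for k in bins if (abs(t-k)<.006).any()]
    print("long leg: b, amin, amax",prof(b,a,np.arange(b.min()+.01,b.max()-.03,.025),0))
    sh=a<A-.02;print("short leg: a, bmin,bmax",prof(a[sh],b[sh],np.arange(a.min()+.01,A-.02,.015),0))
E
python3 s.py
```

```text
scene [ 282  246  118   89 1376]
yaw 0.16346008 b range -0.2722666486429593 0.05640230532157672 a range 0.557192368778655 0.7424901403092388
long leg: b, amin, amax [(np.float64(-0.262), np.float64(0.6994), np.float64(0.7176)), (np.float64(-0.237), np.float64(0.6989), np.float64(0.7414)), (np.float64(-0.212), np.float64(0.6989), np.float64(0.7414)), (np.float64(-0.187), np.float64(0.6992), np.float64(0.7175)), (np.float64(-0.162), np.float64(0.698), np.float64(0.7171)), (np.float64(-0.137), np.float64(0.6984), np.float64(0.7176)), (np.float64(-0.112), np.float64(0.6984), np.float64(0.7165)), (np.float64(-0.087), np.float64(0.6981), np.float64(0.7173)), (np.float64(-0.062), np.float64(0.6977), np.float64(0.7167)), (np.float64(-0.037), np.float64(0.6986), np.float64(0.7416)), (np.float64(-0.012), np.float64(0.6983), np.float64(0.741)), (np.float64(0.013), np.float64(0.698), np.float64(0.7167))]
short leg: a, bmin,bmax [(np.float64(0.567), np.float64(0.022), np.float64(0.037)), (np.float64(0.582), np.float64(0.0224), np.float64(0.0529)), (np.float64(0.597), np.float64(0.0223), np.float6
[... 1142 characters left out ...]
(0.7259)), (np.float64(-0.015), np.float64(0.6931), np.float64(0.7245)), (np.float64(0.01), np.float64(0.6928), np.float64(0.7082))]
short leg: a, bmin,bmax [(np.float64(0.565), np.float64(0.0214), np.float64(0.0322)), (np.float64(0.58), np.float64(0.0215), np.float64(0.0547)), (np.float64(0.595), np.float64(0.0214), np.float64(0.0547)), (np.float64(0.61), np.float64(0.0216), np.float64(0.0328)), (np.float64(0.625), np.float64(0.0216), np.float64(0.0413)), (np.float64(0.64), np.float64(0.0218), np.float64(0.0542)), (np.float64(0.655), np.float64(0.022), np.float64(0.0548)), (np.float64(0.67), np.float64(0.0225), np.float64(0.0327)), (np.float64(0.685), np.float64(0.0233), np.float64(0.033))]
```

The stop's yaw is about 0.166. In its axes (a = along stop x, b = along stop y), the long face is at a≈0.6985 and the short face at b≈0.0255. The pan centre is at (0.547,-0.234), turned 0.20 relative to the stop. So I push the long side with both fingers first, then the end. Moving over now.

send_rows([
  [[-1, 0.385, -0.916, 0, 0.1], [-1, 0.385, -0.916, 0, 0.2], [-1, 0.385, -0.916, 0, 0.3], [-1, 0.385, -0.916, 0, 0.43], [-1, 0.385, -0.916, 0, 0.43], [-1, 0.385, -0.916, 0, 0.43], [-1, 0.385, -0.916, 0, 0.43]],
])

```text
t: 0.68
tool_pos: [0.2456, 0.3916, 0.2355]
orientation: [-0.256, 3.131, 0.0]
force: [0.3, -0.1, 0.4]
opening: 0.0925
gripper_force: 0.0
```

send_rows([
  [[-1, 0.385, -0.916, 0, 0], [-1, 0.385, -0.916, 0, 0], [-1, 0.385, -0.916, 0, 0], [-1, 0.385, -0.916, 0, 0], [-1, 0.385, -0.916, 0, 0], [-1, 0.385, -0.916, 0, 0], [-1, 0.385, -0.916, 0, 0]],
])

```text
t: 1.27
tool_pos: [0.3226, 0.2093, 0.2358]
orientation: [-0.256, 3.131, 0.001]
force: [-0.9, -0.9, 0.2]
opening: 0.0933
gripper_force: 0.0
```

send_rows([
  [[-1, 0.385, -0.916, 0, 0], [-1, 0.385, -0.916, 0, 0], [-1, 0.385, -0.916, 0, 0], [-1, 0.385, -0.916, 0, 0], [-1, 0.385, -0.916, 0, 0], [-1, 0.385, -0.916, 0, 0], [-1, 0.385, -0.916, 0, 0]],
])

```text
t: 1.85
tool_pos: [0.3995, 0.0268, 0.2354]
orientation: [0.258, -3.13, -0.001]
force: [-0.1, 0.5, 1.1]
opening: 0.0932
gripper_force: 0.0
```

send_rows([
  [[-1, 0.385, -0.916, 0, 0], [-1, 0.385, -0.916, 0, 0], [-1, 0.385, -0.916, 0, 0], [-1, 0.385, -0.916, 0, 0], [-1, 0.385, -0.916, 0, 0], [-1, 0.385, -0.916, 0, 0], [-1, 0.385, -0.916, 0, 0]],
])

```text
t: 2.43
tool_pos: [0.4768, -0.1554, 0.2349]
orientation: [0.262, -3.129, -0.003]
force: [-0.1, 1.0, -0.5]
opening: 0.0929
gripper_force: 0.0
```

send_rows([
  [[-1, 0, 0, -0.2, 0], [-1, 0, 0, -0.4, 0], [-1, 0, 0, -0.6, 0], [-1, 0, 0, -0.8, 0], [-1, 0, 0, -0.9, 0], [-1, 0, 0, -1, 0], [-1, 0, 0, -1, 0], [-1, 0, 0, -1, 0]],
])

```text
t: 3.1
tool_pos: [0.4754, -0.154, 0.035]
orientation: [0.265, -3.128, -0.003]
force: [0.3, 0.1, 0.2]
opening: 0.0931
gripper_force: 0.0
```

send_rows([
  [[-1, 0.035, 0.006, 0, 0], [-1, 0.07, 0.012, 0, 0], [-1, 0.105, 0.018, 0, 0], [-1, 0.14, 0.024, 0, 0], [-1, 0.175, 0.03, 0, 0], [-1, 0.21, 0.035, 0, 0], [-1, 0.245, 0.041, 0, 0], [-1, 0.28, 0.047, 0, 0], [-1, 0.315, 0.053, 0, 0], [-1, 0.35, 0.059, 0, 0], [-1, 0.38, 0.064, 0, 0], [-1, 0.41, 0.069, 0, 0], [-1, 0.44, 0.074, 0, 0], [-1, 0.46, 0.077, 0, 0], [-1, 0.48, 0.08, 0, 0], [-1, 0.5, 0.084, 0, 0], [-1, 0.5, 0.084, 0, 0]],
])

```text
t: 4.52
tool_pos: [0.5769, -0.1399, 0.0358]
orientation: [-0.261, 3.13, -0.0]
force: [0.3, -0.9, 0.0]
opening: 0.0928
gripper_force: 0.0
```

```bash
cat > now.py <<'E'
from m import *
import sys
A=np.array([.986,.165]);B=np.array([-.165,.986])
for n in("scene","top"):
    p,d,c=cam(n);cv2.imwrite(f"pics/{n}_{sys.argv[1]}.png",p);np.savez(n+"1.npz",p=p,d=d)
    for o in lid(n,p,d,c): print("  a,b,relyaw",np.round([A@o[:2],B@o[:2],o[4]-.166],4))
s=telemetry.read_state();print(s["t"],s["tool_pos"],"a,b",A@s["tool_pos"][:2],B@s["tool_pos"][:2],s["force"])
E
python3 now.py 1
```

```text
scene lid [282. 283.] [ 0.6406 -0.1391  0.1213  0.1789  0.1663  0.0664]
  a,b,relyaw [ 6.086e-01 -2.429e-01  3.000e-04]
4.6167 [ 0.57667127 -0.1399908   0.03598657] a,b 0.5454993933640143 -0.23318169283404788 [-0.44778151 -0.61292824 -0.07274578]
```

View pics/top_1.png

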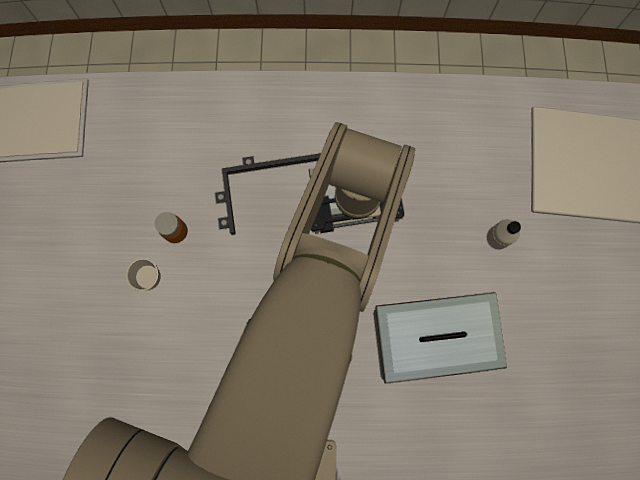

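The top view shows the arm over the pan (lid hidden). The scene view gives the pan parallel to the stop (relative yaw 0.000). I push on to nearly touch the long leg, then back off and rise.

send_rows([
  [[-1, 0.03, 0.005, 0, 0], [-1, 0.06, 0.01, 0, 0], [-1, 0.09, 0.015, 0, 0], [-1, 0.115, 0.0195, 0, 0], [-1, 0.14, 0.0235, 0, 0], [-1, 0.16, 0.027, 0, 0], [-1, 0.16, 0.027, 0, 0]],
])

```text
t: 5.2
tool_pos: [0.6091, -0.1344, 0.0358]
orientation: [-0.262, 3.129, -0.0]
force: [-1.3, 0.0, -0.3]
opening: 0.0932
gripper_force: 0.0
```

send_rows([
  [[-1, -0.1, -0.017, 0, 0], [-1, -0.2, -0.034, 0, 0], [-1, -0.2, -0.034, 0.2, 0], [-1, -0.2, -0.034, 0.4, 0], [-1, -0.2, -0.034, 0.6, 0], [-0.2, -0.2, -0.034, 0.75, 0], [-0.2, -0.2, -0.034, 0.75, 0]],
])

```text
t: 5.78
tool_pos: [0.5726, -0.1426, 0.1949]
orientation: [-0.261, 3.117, -0.008]
force: [1.2, -0.7, 0.2]
opening: 0.084
gripper_force: 0.0
```

```bash
python3 now.py 2
```

```text
scene lid [285. 294.] [ 0.6756 -0.1331  0.1147  0.1786  0.1647  0.0662]
  a,b,relyaw [ 0.6442 -0.2428 -0.0013]
5.8833 [ 0.56977381 -0.14169668  0.18802511] a,b 0.5384170242564744 -0.23372560199484385 [-0.19199293  0.31989578  0.5824213 ]
```

send_rows([
  [[-0.2, 0.15, -0.15, 0, -0.1], [-0.2, 0.3, -0.3, 0, -0.2], [-0.2, 0.45, -0.45, 0, -0.3], [-0.2, 0.61, -0.57, 0, -0.4], [-0.2, 0.61, -0.57, 0, -0.5], [-0.2, 0.61, -0.57, 0, -0.6], [-0.2, 0.61, -0.57, 0, -0.7], [-0.2, 0.61, -0.57, 0, -0.75], [-0.2, 0.61, -0.57, 0, -0.75]],
])

```text
t: 6.63
tool_pos: [0.6893, -0.2549, 0.1823]
orientation: [-0.959, -2.988, -0.001]
force: [-0.3, -0.5, -0.0]
opening: 0.056
gripper_force: 0.0
```

send_rows([
  [[-0.2, 0, 0, 0, -0.1], [-0.2, 0, 0, 0, -0.2], [-0.2, 0, 0, 0, -0.3], [-0.2, 0, 0, 0, -0.4], [-0.2, 0, 0, 0, -0.5], [-0.2, 0, 0, 0, -0.6], [-0.2, 0, 0, 0, -0.7], [-0.2, 0, 0, 0, -0.75], [-0.2, 0, 0, 0, -0.75], [-0.2, 0, 0, 0, -0.75]],
])

```text
t: 7.47
tool_pos: [0.6896, -0.255, 0.1843]
orientation: [-2.024, -2.401, 0.0]
force: [-0.4, 0.4, -1.5]
opening: 0.0559
gripper_force: 0.0
```

```bash
python3 now.py 3
```

```text
scene lid [286. 295.] [ 0.6763 -0.1331  0.1159  0.1787  0.165   0.0663]
  a,b,relyaw [ 0.6449 -0.2428 -0.001 ]
top lid [329. 173.] [ 0.665  -0.0977  0.1102  0.1034 -1.3976  0.0662]
  a,b,relyaw [ 0.6396 -0.2061 -1.5636]
7.5667 [ 0.68976129 -0.25517046  0.18484281] a,b 0.6380015014849018 -0.3654086866189923 [-0.2750344 -1.2946422  1.2623822]
```

send_rows([
  [[-0.2, 0, 0, -0.2, 0], [-0.2, 0, 0, -0.4, 0], [-0.2, 0, 0, -0.6, 0], [-0.2, 0, 0, -0.7, 0], [-0.2, 0, 0, -0.75, 0], [-0.2, 0, 0, -0.75, 0]],
])

```text
t: 8.07
tool_pos: [0.6877, -0.2543, 0.0317]
orientation: [-2.024, -2.395, 0.003]
force: [0.4, -0.8, 0.0]
opening: 0.0558
gripper_force: 0.0
```

send_rows([
  [[-0.2, -0.008, 0.05, 0, 0], [-0.2, -0.017, 0.1, 0, 0], [-0.2, -0.025, 0.15, 0, 0], [-0.2, -0.033, 0.2, 0, 0], [-0.2, -0.042, 0.25, 0, 0], [-0.2, -0.05, 0.3, 0, 0], [-0.2, -0.058, 0.35, 0, 0], [-0.2, -0.067, 0.4, 0, 0], [-0.2, -0.075, 0.45, 0, 0], [-0.2, -0.083, 0.5, 0, 0], [-0.2, -0.092, 0.55, 0, 0], [-0.2, -0.1, 0.6, 0, 0], [-0.2, -0.108, 0.65, 0, 0], [-0.2, -0.117, 0.7, 0, 0], [-0.2, -0.125, 0.75, 0, 0], [-0.2, -0.133, 0.8, 0, 0], [-0.2, -0.142, 0.85, 0, 0], [-0.2, -0.148, 0.89, 0, 0], [-0.2, -0.153, 0.92, 0, 0], [-0.2, -0.153, 0.92, 0, 0]],
])

```text
t: 9.73
tool_pos: [0.6607, -0.0699, 0.0382]
orientation: [2.025, 2.397, 0.003]
force: [0.0, -0.3, -0.0]
opening: 0.0561
gripper_force: 0.0
```

```bash
python3 now.py 4
```

```text
scene lid [355. 275.] [0.6459 0.0415 0.1136 0.1486 0.1763 0.0667]
  a,b,relyaw [ 0.6437 -0.0657  0.0103]
9.8333 [ 0.65969641 -0.07033865  0.03676931] a,b 0.638854781152166 -0.17820382097141832 [-0.00218755  0.15900507  0.35089923]
```

View pics/scene_4.png

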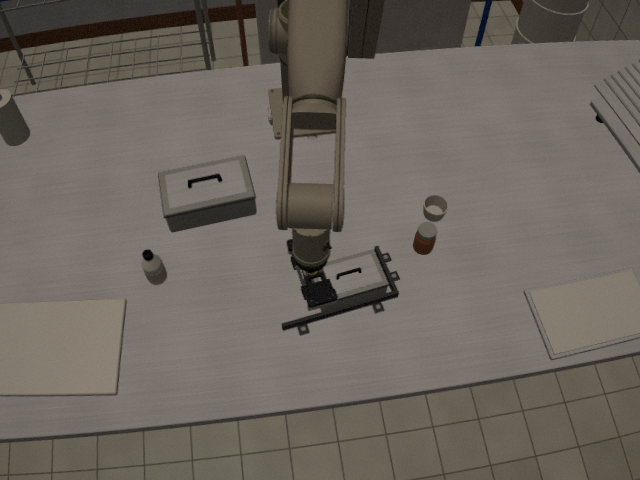

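The pan is close to the short leg at about (385,270) and running along the long leg. I creep the last part while watching the force.

send_rows([
  [[-0.2, -0.004, 0.025, 0, 0], [-0.2, -0.007, 0.045, 0, 0], [-0.2, -0.01, 0.062, 0, 0], [-0.2, -0.013, 0.077, 0, 0], [-0.2, -0.0145, 0.087, 0, 0], [-0.2, -0.0145, 0.087, 0, 0]],
])

```text
t: 10.33
tool_pos: [0.657, -0.0542, 0.0364]
orientation: [2.028, 2.397, 0.001]
force: [2.1, -3.6, 2.6]
opening: 0.0558
gripper_force: 1.8
```

send_rows([
  [[-0.2, -0.001, 0.006, 0, 0], [-0.2, -0.002, 0.012, 0, 0], [-0.2, -0.002, 0.012, 0, 0]],
])

```text
t: 10.58
tool_pos: [0.657, -0.0535, 0.0364]
orientation: [2.027, 2.395, -0.001]
force: [3.1, -9.5, 1.4]
opening: 0.0558
gripper_force: 5.1
```

send_rows([
  [[-0.2, -0.001, 0.006, 0, 0], [-0.2, -0.002, 0.012, 0, 0], [-0.2, -0.002, 0.012, 0, 0]],
])

```text
t: 10.83
tool_pos: [0.6571, -0.0533, 0.0368]
orientation: [2.026, 2.393, -0.004]
force: [5.1, -19.3, 2.7]
opening: 0.0556
gripper_force: 9.7
```

Seated against the short leg (20 N). Now I back off, rise, and go round for the final side push.

send_rows([
  [[-0.2, 0.017, -0.1, 0, 0], [-0.2, 0.033, -0.2, 0, 0], [-0.2, 0.033, -0.2, 0.2, 0], [-0.2, 0.033, -0.2, 0.4, 0], [-0.2, 0.033, -0.2, 0.6, 0], [-0.2, 0.033, -0.2, 0.75, 0], [-0.2, 0.033, -0.2, 0.75, 0]],
])

```text
t: 11.42
tool_pos: [0.6659, -0.0895, 0.1947]
orientation: [2.023, 2.391, 0.01]
force: [1.0, 0.0, 0.4]
opening: 0.056
gripper_force: 0.0
```

send_rows([
  [[-0.6, -0.15, 0.15, 0, 0.1], [-1, -0.3, 0.3, 0, 0.2], [-1, -0.45, 0.45, 0, 0.3], [-1, -0.555, 0.605, 0, 0.4], [-1, -0.555, 0.605, 0, 0.5], [-1, -0.555, 0.605, 0, 0.6], [-1, -0.555, 0.605, 0, 0.7], [-1, -0.555, 0.605, 0, 0.75], [-1, -0.555, 0.605, 0, 0.75]],
])

```text
t: 12.17
tool_pos: [0.5506, 0.0324, 0.1849]
orientation: [-0.952, -2.992, -0.0]
force: [-1.1, 0.2, -0.2]
opening: 0.0928
gripper_force: 0.0
```

send_rows([
  [[-1, 0, 0, 0, 0.1], [-1, 0, 0, 0, 0.2], [-1, 0, 0, 0, 0.3], [-1, 0, 0, 0, 0.4], [-1, 0, 0, 0, 0.5], [-1, 0, 0, 0, 0.6], [-1, 0, 0, 0, 0.7], [-1, 0, 0, 0, 0.75], [-1, 0, 0, 0, 0.75], [-1, 0, 0, 0, 0.75]],
])

```text
t: 13.0
tool_pos: [0.551, 0.032, 0.1851]
orientation: [0.256, -3.13, -0.001]
force: [0.8, 0.1, 0.4]
opening: 0.093
gripper_force: 0.0
```

```bash
python3 now.py 5
```

```text
scene lid [354. 275.] [0.6465 0.0444 0.1147 0.1763 0.1727 0.0665]
  a,b,relyaw [ 0.6448 -0.0628  0.0067]
13.1 [0.55108442 0.03191231 0.18530904] a,b 0.5486347730248653 -0.05946339086478751 [-0.1633293   0.68162252 -0.30899705]
```

send_rows([
  [[-1, 0, 0, -0.2, 0], [-1, 0, 0, -0.4, 0], [-1, 0, 0, -0.6, 0], [-1, 0, 0, -0.7, 0], [-1, 0, 0, -0.75, 0], [-1, 0, 0, -0.75, 0]],
])

```text
t: 13.6
tool_pos: [0.549, 0.0319, 0.0328]
orientation: [0.259, -3.126, -0.001]
force: [0.1, 0.4, 0.1]
opening: 0.0929
gripper_force: 0.0
```

send_rows([
  [[-1, 0.03, 0.005, 0, 0], [-1, 0.06, 0.01, 0, 0], [-1, 0.09, 0.015, 0, 0], [-1, 0.115, 0.019, 0, 0], [-1, 0.135, 0.0225, 0, 0], [-1, 0.15, 0.025, 0, 0], [-1, 0.15, 0.025, 0, 0]],
])

```text
t: 14.18
tool_pos: [0.582, 0.0369, 0.036]
orientation: [-0.261, 3.13, -0.0]
force: [0.0, 0.5, -0.1]
opening: 0.0931
gripper_force: 0.0
```

send_rows([
  [[-1, 0.006, 0.001, 0, 0], [-1, 0.012, 0.002, 0, 0], [-1, 0.012, 0.002, 0, 0]],
])

```text
t: 14.43
tool_pos: [0.5829, 0.0371, 0.0355]
orientation: [0.261, -3.129, 0.0]
force: [-4.7, -0.3, 3.9]
opening: 0.0931
gripper_force: 2.2
```

send_rows([
  [[-1, 0.006, 0.001, 0, 0], [-1, 0.012, 0.002, 0, 0], [-1, 0.012, 0.002, 0, 0]],
])

```text
t: 14.68
tool_pos: [0.5837, 0.0372, 0.0353]
orientation: [0.261, -3.125, 0.0]
force: [-14.5, -2.6, 11.8]
opening: 0.0929
gripper_force: 7.3
```

Firm contact with the long leg (15 N). I retreat clear of the pan and check.

send_rows([
  [[-1, -0.03, -0.005, 0, 0], [-1, -0.1, -0.017, 0, 0], [-1, -0.2, -0.034, 0, 0], [-1, -0.2, -0.034, 0.2, 0], [-1, -0.2, -0.034, 0.4, 0], [-1, -0.2, -0.034, 0.6, 0], [-1, -0.2, -0.034, 0.75, 0]],
])

```text
t: 15.27
tool_pos: [0.5467, 0.0308, 0.1892]
orientation: [-0.261, 3.127, -0.0]
force: [1.1, 0.8, 0.0]
opening: 0.0927
gripper_force: 0.0
```

send_rows([
  [[-1, -0.1, 0.2, 0, 0], [-1, -0.2, 0.4, 0, 0], [-1, -0.3, 0.6, 0, 0], [-1, -0.4, 0.8, 0, 0], [-1, -0.5, 1, 0, 0], [-1, -0.5, 1, 0, 0]],
])

```text
t: 15.77
tool_pos: [0.4437, 0.2347, 0.1857]
orientation: [-0.265, 3.13, 0.003]
force: [0.0, -0.4, 0.1]
opening: 0.093
gripper_force: 0.0
```

send_rows([
  [[-1, -0.1, 0.2, 0, 0], [-1, -0.2, 0.4, 0, 0], [-1, -0.3, 0.6, 0, 0], [-1, -0.4, 0.8, 0, 0], [-1, -0.5, 1, 0, 0], [-1, -0.5, 1, 0, 0]],
])

```text
t: 16.27
tool_pos: [0.3432, 0.4348, 0.1857]
orientation: [0.266, -3.13, -0.004]
force: [0.1, 0.5, 0.9]
opening: 0.0933
gripper_force: 0.0
```

```bash
python3 now.py 6; python3 - <<'E'
import cv2
a=cv2.imread("pics/top_6.png")[130:260,190:370];b=cv2.imread("pics/scene_6.png")[225:335,270:420]
f=lambda i:cv2.resize(i,(400,400*i.shape[0]//i.shape[1]),interpolation=2)
a,b=f(a),f(b);cv2.imwrite("pics/end.png",cv2.hconcat([a[:288],cv2.copyMakeBorder(b,0,max(0,288-b.shape[0]),0,0,0)[:288]]))
E
```

```text
scene lid [355. 276.] [0.6486 0.0446 0.1144 0.1762 0.1702 0.0665]
  a,b,relyaw [ 0.6469 -0.0631  0.0042]
top lid [267. 184.] [0.6452 0.0446 0.1094 0.1789 0.1648 0.0662]
  a,b,relyaw [ 0.6435 -0.0625 -0.0012]
16.3667 [0.34421774 0.4332249  0.18544894] a,b 0.41088079590585586 0.3703638271056889 [ 0.60090267 -0.26408267 -0.53198377]
```

View pics/end.png

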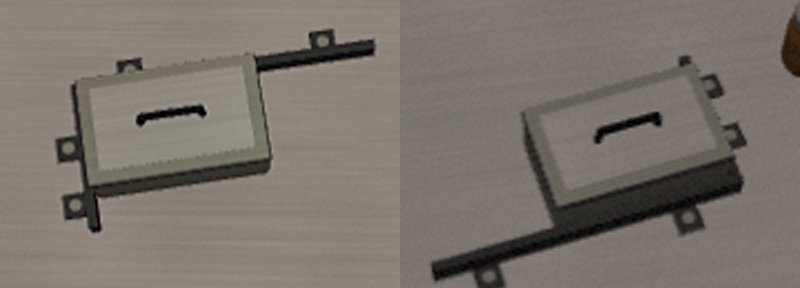

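The two crops show the pan tucked into the corner, parallel to both legs. Its centre measures (0.645,-0.063) in the stop's axes against a target of (0.6445,-0.0625), with yaw error under 0.005. The gripper is clear, so I hand in.

```bash
python3 -c "
from plant import order
print(order.close_job())"
```

```text
the job is handed in; nothing more can be done
None
```

I pushed the pan into the corner stop and handed the job in at about 16 s: it measured within about 1–2 mm and 0.005 rad of its seated place, and the arm stayed away from the ramekin, jar and sauce bottle (I did not re-measure them); no verdict came back.

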